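# Take the hold-down plate off a circuit-board test fixture

## Robot

A 6-joint arm with a two-finger parallel gripper is mounted at the origin on the work surface. World frame = base frame: x ahead of the robot, y to its left, z up, the work surface at z = 0. Lengths are in mm, angles in rad, forces in N, time in s.
With the tool pointing down it reaches from about 275 to 1000 mm from the base axis. Payload 8.4 kg.
Tool frame: the origin (TCP) lies between the finger pads; the fingertips stand r.finger_overhang ahead of it and the grasp point (between the pads) is the TCP (r.finger_overhang is the distance from the TCP to the fingertips, in mm); z points along the fingers, y is the line along which they close (so a half turn about z gives the same grasp; the last joint's range is limited). The gripper opens to 85 mm and grips with 20 to 120 N. Pads are 22 mm wide; open, the fingers measure 114 mm over their backs; the gripper's body (76 mm by 85 mm) begins 54 mm behind the grasp point. The pads swing forward as they close: fully open they stand 13 mm farther back than shut.
Start: joints at [-1.253, 0.353, 1.633, -0, 1.155, -0.002], TCP at [196.484, -593.314, 225.581] pointing down, gripper open.
Joint ranges: [-2.63, 2.63], [-0.92, 2.1], [0.06, 2.66], [-1.3, 4.44], [0, 2.69], [-3.02, 3.02]. Speed limits (rad/s): [2.22, 2.22, 2.79, 3.14, 3.14, 3.14].

## Interface

Orientations are given as [roll, pitch, yaw] about the fixed x, y, z axes, in that order (R = Rz(yaw) Ry(pitch) Rx(roll)).
In Python, from rig import r, cams, sign_off gives the robot as it stands.
- The arm moves only by the shell command python3 -m crank 'ROWS' [FORCE]. ROWS is JSON, a list of rows, each a list of 7 numbers: the shift along the tool's x, y, z in m, then the turn, a rotation vector about the tool's x, y, z in rad, then the closure, from 0 (fully open) to 1 (shut). In form: [[dx, dy, dz, ax, ay, az, gripper], ...]. A call has 1 to 5 rows; each row is the pose to reach, as a shift and turn from the pose commanded when the call began, along the tool's axes at that moment; what a row does not reach only later rows make up. A row lasts 1/10 s, in which the tool goes at most 50 mm and 8.59 degrees, less where a joint would pass 70% of its speed; a pose out of reach is approached as far as the arm can. A call with a gripper value outside its range is refused whole. The fingers move at their own pace and stop on an object; FORCE is the grip in N (left out, the last holds). Time passes only in rows, so rows that repeat a pose let the fingers close. It gives the time, the measured TCP pose, the force, the opening and the grip force at its end, in the units of the state.
- r.sense(): the state, without advancing time (a new reading comes with each control period).
- cams.grab_frame(name): name is "scene" or "side" or "wrist"; returns a dict with "image" (480x640x3 uint8, red, green, blue), "fx", "fy", "cx", "cy" (pixels), "position" and "orientation" of the camera in the world. Camera axes: x right, y down, z forward; pixel columns grow to the right and rows downward; lengths in mm; the calibration is good to about 2 mm. A picture is of the moment at which its call begins. There is no depth.
- sign_off(): hands the job in; it is judged then, once.
The state is a dict: "clock": time; "qpos": joint angles; "qvel": joint speeds; "joint_efforts": joint torques, N m; "eef_pos": TCP position; "tcp_rot": TCP orientation; "contact_force": force on the tool from outside, world axes, zero at the start; "wrist_torque": the same for the moment, N m; "opening": opening from 0.0 (shut) to 1.0 (fully open); "grasp_force": force on a finger pad.
Only numpy, scipy, OpenCV 4.12 (cv2) and the standard library are available. Lean on these libraries where they do the work, as an engineer would, in place of code of your own. Each camera call takes 0.05 s, during which the arm holds its last target. There are 200 camera calls.

## Task

The board in the test fixture has been tested and must be uncovered. Swing both latches clear of the hold-down plate, lift the plate straight up off its two guide pins, keeping it level so that it does not cock and bind, and set it down gently, flat inside the grey tray. Leave both latches swung clear, and do not disturb the lab jack, the meter or the screwdriver.

Things in the scene. Friction and masses are not known exactly. Their poses are not given: they have to be found in the camera images.
- fixture: Board test fixture, fixed: cream housing, grey deck 210 mm (x) by 208 mm (y), 60 mm above the bench, green circuit board on it. Origin: centre of its underside on the bench; z up. Two upright steel guide pins, 12 mm thick, at its (x, y) = (0, -70) and (0, 70) mm, tips 126 mm above the bench. The hold-down plate sits over them and must rise 40 mm to leave them.
- plate_handle (a point): Centre of the plate's black handle bar, straight above its centre of mass. The bar runs along the plate's y: 104 mm long, 14 mm wide (x), 16 mm high, on a foot at each end (40 to 52 mm from the middle); 39 mm free under it. It is 47 mm above the plate's upper face, 75 mm above the feet of its push rods. Seated, it is over the fixture's origin, 141 mm above the bench, axes along the fixture's.
- latch_near (a joint): Swing latch on the fixture's robot side, rad, turning on a post at the fixture's (x, y) = (-85, 0) mm. At 0 its arm points along the fixture's +x, nose over the plate's edge; positive is anticlockwise from above. It turns either way to a stop at 1.65 or -1.65 and stays where left (1.5 N at the knob). The nose is off the plate beyond 1.2 either way; it starts within 0.35 of 0.
- latch_near_knob (a point): Centre of the upright round black knob near the end of the near latch's arm: 16 mm in diameter, 26 mm high, 40 mm from the latch's pivot; this point is half-way up it, 117 mm above the bench. The arm's upper face is 13 mm below this point.
- latch_far (a joint): The same latch on the fixture's far side, about a post at the fixture's (x, y) = (85, 0) mm. At 0 its arm points along the fixture's -x; same sign, stops and stiffness as the near one.
- latch_far_knob (a point): Centre of the far latch's knob, the same as the near one's.
- tray: Shallow grey tray, fixed, 180 mm (its x) by 230 mm (its y), walls 40 mm high and 5 mm thick, floor 5 mm thick. Origin: centre of its underside, on the bench; z up. The plate fits with its y along the tray's y (either way round), 25 mm to spare on every side; lying flat in it, its handle bar's centre is 80 mm above the bench.
- lab_jack: Brass-coloured lab jack, 130 by 100 by 90 mm, origin at the centre of its underside; to be left alone.
- meter: Black analogue meter lying on its back, 105 by 150 by 50 mm, origin at the centre of its underside; to be left alone.
- screwdriver: Screwdriver, 160 mm long, origin at its middle on the bench, lying between the lab jack and the meter; to be left alone.
- plate: Hold-down plate, loose, 0.45 to 0.7 kg: aluminium, 120 mm (x) by 170 mm (y) by 8 mm, a handle across its middle (plate_handle), a brass bushing at the middle of each short edge (slides on a guide pin, 1.2 mm play all round, 22 mm long), four white push rods 20 mm long under it, on which it stands. Origin: centre of its outline at the rods' feet; z up.
Mind the look-alikes: they are no part of the job. Of the things that look like the plate, the largest one is meant.

How it is judged (in metres and radians):
On the way, in this order (a step that is already met when the one before it is completed fails the run):
1. both latches are swung clear of the plate, which is still seated on the fixture ((value of joint latch_near above 1.2 rad or value of joint latch_near below -1.2 rad) and (value of joint latch_far above 1.2 rad or value of joint latch_far below -1.2 rad) and z of plate_handle in the frame of fixture below 0.156 m), for 0.1 s.
2. the plate is lifted level off the tips of the pins, still straight above the fixture (z of plate_handle in the frame of fixture between 0.181 and 0.391 m and x of plate_handle in the frame of fixture between -0.02 and 0.02 m and y of plate_handle in the frame of fixture between -0.02 and 0.02 m and angle between plate_handle's own z axis and vertical below 0.07 rad), for 0.04 s.
At the end, for the whole second after the job is handed in: The plate lies flat and at rest inside the tray (handle bar 80 mm above the bench within 6 mm, level within 0.05 rad, within the tray's walls), released, and both latches are turned more than 1.2 rad from their closed position (z of plate_handle in the frame of tray between 0.074 and 0.086 m and x of plate_handle in the frame of tray between -0.035 and 0.035 m and y of plate_handle in the frame of tray between -0.035 and 0.035 m and angle between plate_handle's own z axis and vertical below 0.05 rad and linear speed of plate below 0.02 m/s and (value of joint latch_near above 1.2 rad or value of joint latch_near below -1.2 rad) and (value of joint latch_far above 1.2 rad or value of joint latch_far below -1.2 rad)); the robot touches nothing.
It fails at once if the plate is cocked on the pins: tilted more than 0.07 rad (4 degrees) before it has left them (z of plate_handle in the frame of fixture below 0.177 m and horizontal distance between plate_handle and fixture below 0.03 m and angle between plate_handle's own z axis and vertical above 0.07 rad).
It fails at once if the plate is dropped into the tray (from more than about 25 mm) and not set down (z of plate_handle in the frame of tray below 0.095 m and horizontal distance between plate_handle and tray below 0.1 m and linear speed of plate above 0.5 m/s).
It fails at once if the lab jack is moved more than 30 mm (distance of lab_jack from where it was at the start of the episode above 0.03 m).
It fails at once if the meter is moved more than 30 mm (distance of meter from where it was at the start of the episode above 0.03 m).
It fails at once if the screwdriver is moved more than 30 mm (distance of screwdriver from where it was at the start of the episode above 0.03 m).
It also fails if it takes over 64 s, if anything falls off the work surface, if the arm or the gripper's body presses on something with over 40 N, if the wrist force passes 120 N, or if a joint passes its speed limit or range.

## Working session

There is one attempt and no reset: what is moved stays moved. The work goes in short steps, Python scripts to look and compute and a shell command to move; the robot and the scene stay as the last step left them, time stands still between calls to the robot, and variables do not carry over. Pictures are saved under pics/ and viewed, at most 12 in all, crops included, and the job is handed in when it is done.

```bash
mkdir -p pics; ls
python3 - <<'E'
from rig import r,cams
import cv2,json
for n in ("scene","side"):
    f=cams.grab_frame(n); cv2.imwrite(f"pics/{n}0.png",f["image"][:,:,::-1])
    print(n,{k:f[k] for k in f if k!="image"})
    import pickle; pickle.dump(f,open(f"pics/{n}0.pkl","wb"))
print(r.sense(), r.finger_overhang)
E
```

```text
pics
scene {'fx': 518.2853459276923, 'fy': 518.2853459276923, 'cx': 313.4190083580368, 'cy': 241.59034331819365, 'position': array([1260.90184987, -202.04885188, 1093.22127808]), 'orientation': array([-2.46167314e+00, -9.70803469e-04,  1.06251752e+00])}
side {'fx': 488.46287342987915, 'fy': 488.46287342987915, 'cx': 321.3939106119495, 'cy': 232.4162699201924, 'position': array([ 251.30792298, 1245.42275582,  753.84732726]), 'orientation': array([-2.08775008, -0.02122675, -2.84359465])}
{'clock': 0.1, 'qpos': array([-1.25337034e+00,  3.53570458e-01,  1.63407217e+00, -2.62272012e-05,
        1.15523033e+00, -2.40449139e-03]), 'qvel': array([-7.73303385e-04, -2.15561478e-03, -1.12002694e-03,  3.85526778e-06,
        7.34718938e-04, -1.81012416e-03]), 'joint_efforts': array([ 2.11347315e-04, -6.06359124e+01, -3.42818356e+01, -9.50563481e-05,
        3.93084061e-03, -1.38737124e-05]), 'eef_pos': array([ 196.3518388 , -592.87952534,  224.93672989]), 'tcp_rot': array([-3.14031229e+00,  2.09028255e-05,  3.19841095e-01]), 'contact_force': array([-0.29810857,  0.17819969, -0.60928234]), 'wrist_torque': array([ 0.00342827,  0.02215594, -0.00747344]), 'grasp_force': 0.0, 'opening': 0.9985474495583183} 19.0
```

View pics/scene0.png

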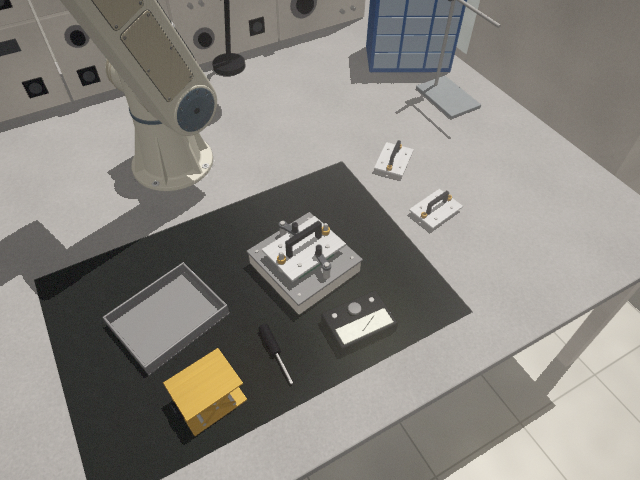

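View pics/side0.png

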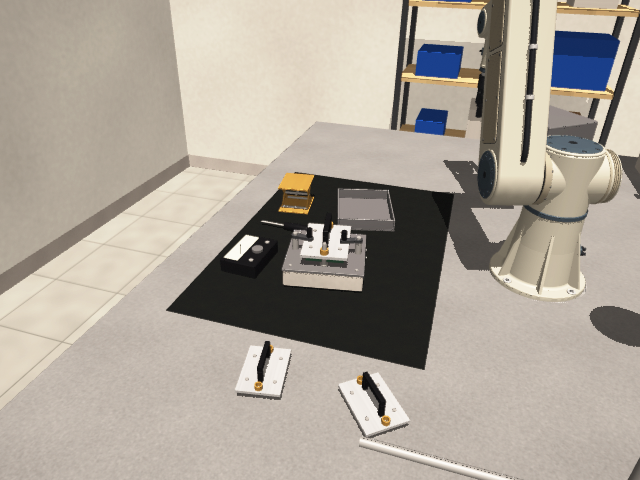

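Plate candidates in the scene image: (304,245) on the fixture, and (394,158) and (436,208) loose on the bench. The first fits: it is seated on the guide pins under latches, and it is the largest. I'll confirm it in an enlarged crop.

Run:
```python
import cv2
a=cv2.imread("pics/scene0.png")[195:320,235:375]; b=cv2.imread("pics/side0.png")[205:300,270:380]
cv2.imwrite("pics/c1.png",cv2.resize(a,None,fx=4.8,fy=4.8,interpolation=cv2.INTER_CUBIC))
```

```text
(no output)
```

View pics/c1.png

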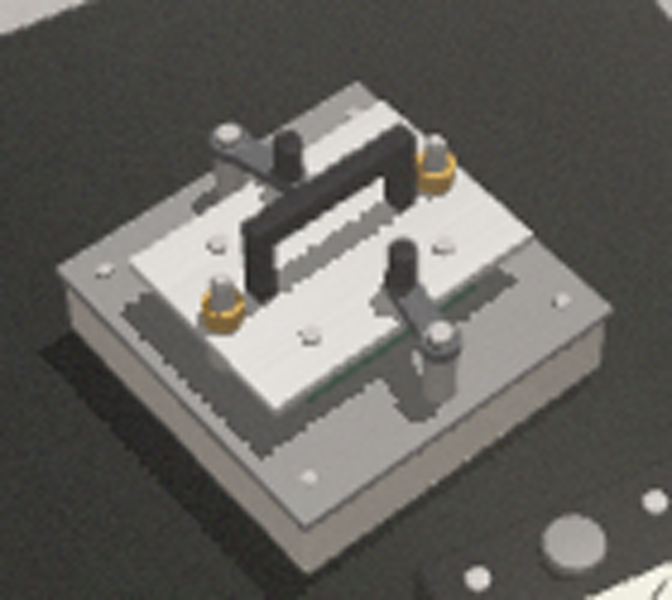

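The crop confirms it. It shows a large plate under a black handle with brass bushings on pins at crop (222,285) and (436,145). The two latches have posts at (229,131) and (440,335) and knobs at (288,140) and (403,246). Next I'll compute poses.

```bash
cat > h.py <<'E'
import numpy as np, pickle
from scipy.spatial.transform import Rotation as R
def ray(f,uv,z):
    uv=np.atleast_2d(np.array(uv,float)); d=np.c_[(uv[:,0]-f["cx"])/f["fx"],(uv[:,1]-f["cy"])/f["fy"],np.ones(len(uv))]
    d=R.from_euler("xyz",f["orientation"]).apply(d); p=f["position"]
    return p+d*((z-p[2])/d[:,2])[:,None]
def proj(f,P):
    c=R.from_euler("xyz",f["orientation"]).inv().apply(np.atleast_2d(P)-f["position"])
    return np.c_[f["fx"]*c[:,0]/c[:,2]+f["cx"],f["fy"]*c[:,1]/c[:,2]+f["cy"]]
E
python3 - <<'E'
from h import *
np.set_printoptions(precision=1,suppress=True)
f=pickle.load(open("pics/scene0.pkl","rb"))
C=lambda l:np.array(l,float)/4.8-0.4+[235,195]
dk=ray(f,C([(58,268),(307,527),(612,310),(358,82)]),60); print("deck",dk[:,:2].tolist(),dk.mean(0),[np.linalg.norm(dk[i]-dk[i-1]) for i in range(4)])
pins=ray(f,C([(222,281),(436,140)]),126); print("pins",pins,pins.mean(0),np.linalg.norm(pins[1]-pins[0]))
d=pins[1]-pins[0]; print("yaw of y-axis minus90",np.arctan2(d[1],d[0])-np.pi/2)
for e in ((dk[1]-dk[0]),(dk[2]-dk[1]),(dk[2]-dk[3]),(dk[3]-dk[0])): print(np.arctan2(e[1],e[0]))
print("handle top ends",ray(f,C([(258,226),(403,132)]),149))
print("posts",ray(f,C([(229,131),(440,333)]),108))
print("knobtops",ray(f,C([(288,138),(403,246)]),130))
print("tray",(t:=ray(f,[(105,319),(184,265),(228,309),(149,363)],40)),t.mean(0),[np.linalg.norm(t[i]-t[i-1]) for i in range(4)])
print("jack top",ray(f,[(165,384),(220,351),(242,381),(188,416)],90)[:,:2].tolist())
print("meter",ray(f,[(323,316),(375,293),(397,321),(343,345)],50)[:,:2].tolist())
E
```

```text
deck [[474.72386294482556, 43.932061569059954], [679.4688262841088, 83.29860080174828], [639.9658142877666, 284.0833040332807], [435.7266189579344, 245.76719682498438]] [557.5 164.3  60. ] [np.float64(205.56801030887667), np.float64(208.4951424469242), np.float64(204.63378266688443), np.float64(207.80224488819897)]
pins [[571.5  95.2 126. ]
 [543.2 232.8 126. ]] [557.3 164.  126. ] 140.47334816771627
yaw of y-axis minus90 0.20280499482092518
0.18995299996086412
1.7650583334334295
0.18544849741524325
1.7616578332267725
handle top ends [[566.1 118.8 149. ]
 [547.6 210.6 149. ]]
posts [[471.6 149.  108. ]
 [639.6 179.9 108. ]]
knobtops [[508.1 165.4 130. ]
 [598.3 182.1 130. ]]
tray [[ 484.1 -324.2   40. ]
 [ 425.2 -108.7   40. ]
 [ 598.4  -63.    40. ]
 [ 641.6 -269.2   40. ]] [ 537.3 -191.3   40. ] [np.float64(166.76495639625318), np.float64(223.32726128702248), np.float64(179.08145918444438), np.float64(210.74264364047926)]
jack top [[731.6632770600364, -252.02517141428012], [717.560560686164, -125.57391887268906], [801.9869292744954, -112.39839372929522], [816.8479338347627, -234.41776164834306]]
meter [[729.221403350369, 120.74683558526525], [734.6860640257261, 261.20750900203814], [823.6149201678595, 263.1175404655785], [815.5401446060873, 122.70024446801253]]
```

Run:
```python
import cv2
a=cv2.imread("pics/scene0.png")[255:385,95:240]; 
cv2.imwrite("pics/c2.png",cv2.resize(a,None,fx=4,fy=4,interpolation=cv2.INTER_CUBIC))
```

```text
(no output)
```

View pics/c2.png

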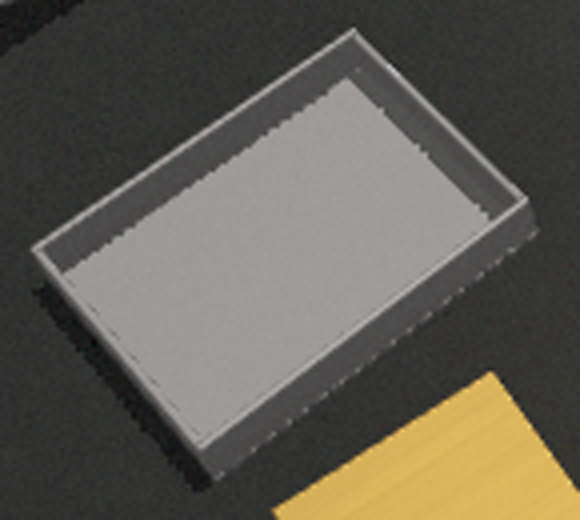

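```bash
cat >> h.py <<'E'
FX=np.array([557.4,164.2]); FY=0.195
def f2w(p,yaw=None): c,s=np.cos(FY),np.sin(FY); return FX+np.array([[c,-s],[s,c]])@np.array(p,float)
def go(*targets):
    """rows (tool frame at current pose) to world targets (x,y,z mm, yaw)"""
    from rig import r
    s=r.sense(); R0=R.from_euler("xyz",s["tcp_rot"])
    print("now",np.round(s["eef_pos"],1),np.round(s["tcp_rot"],3),"t",round(s["clock"],2),"F",np.round(s["contact_force"],1),"open",round(s["opening"],2))
    for t in targets:
        d=R0.inv().apply(np.array(t[:3])-s["eef_pos"])/1000; w=(R0.inv()*R.from_euler("xyz",[np.pi,0,t[3]])).as_rotvec()
        print(np.round(t,2),"->",np.round(np.r_[d,w],4).tolist())
def push(side,v,back,fdir,half=11):
    """world xy of pusher for latch value v, gap back, pushing along fixture direction fdir"""
    a=v if side=="near" else np.pi+v
    k=np.array([-85 if side=="near" else 85,0])+40*np.array([np.cos(a),np.sin(a)])
    return f2w(k-(8+half+back)*np.array([np.cos(fdir),np.sin(fdir)]))
E
python3 - <<'E'
from h import *
np.set_printoptions(precision=1,suppress=True)
f=pickle.load(open("pics/scene0.pkl","rb"))
uv=np.array([(33,249),(353,30),(529,199),(203,448)])/4-.4+[95,255]
t=ray(f,uv,40); print(t,t.mean(0),[np.linalg.norm(t[i]-t[i-1]) for i in range(4)])
for a,b in ((0,1),(3,2),(0,3),(1,2)): e=t[b]-t[a]; print(np.arctan2(e[1],e[0]))
p=push("far",-.234,6,1.14); go((*p,250,1.335)); print(p)
E
```

```text
[[ 475.9 -327.    40. ]
 [ 415.2 -108.1   40. ]
 [ 585.2  -60.2   40. ]
 [ 645.9 -278.9   40. ]] [ 530.5 -193.6   40. ] [np.float64(176.71507572800456), np.float64(227.19701067694467), np.float64(176.57650897554115), np.float64(226.9032061484529)]
1.8413770990221587
1.8419817889456425
0.2760461552352655
0.27438629753567134
now [ 196.4 -592.9  224.9] [-3.1  0.   0.3] t 0.1 F [-0.3  0.2 -0.6] open 1.0
[595.  157.9 250.    1.3] -> [0.6145, -0.5874, -0.0243, -0.0012, -0.0006, -1.0152]
[595.  157.9]
```

Tray centre is (530.5, -193.6) with yaw 0.272, and its sides measure 177×227, which fits 180×230. The fixture is at (557.4, 164.2), yaw 0.195. The near latch reads about +0.29 and the far about -0.23. I'll move to the far knob first.

```bash
R='[0.6145,-0.587,-0.025,0,0,-1.015,1]'; true
python3 -m crank '[[0.18,-0.17,-0.025,0,0,-0.7,1],[0.18,-0.17,-0.025,0,0,-0.7,1],[0.18,-0.17,-0.025,0,0,-0.7,1],[0.18,-0.17,-0.025,0,0,-0.7,1],[0.18,-0.17,-0.025,0,0,-0.7,1]]' 60
python3 - <<'E'
from h import *
go((*push("far",-.234,6,1.14),250,1.335))
E
```

```text
clock: 0.6
eef_pos: [314.3, -373.4, 250.5]
tcp_rot: [-3.141, -0.0, 1.025]
contact_force: [0.8, 0.7, -0.1]
opening: 0.141
grasp_force: 0.0
now [ 314.3 -373.4  250.5] [-3.141 -0.     1.025] t 0.6 F [ 0.8  0.7 -0.1] open 0.14
[594.98 157.92 250.     1.34] -> [0.5998, -0.0358, 0.0007, -0.0003, -0.0003, -0.3099]
```

```bash
python3 -m crank '[[0.25,-0.015,0,0,0,-0.31,1],[0.25,-0.015,0,0,0,-0.31,1],[0.25,-0.015,0,0,0,-0.31,1],[0.25,-0.015,0,0,0,-0.31,1],[0.25,-0.015,0,0,0,-0.31,1]]' >/dev/null
python3 -m crank '[[0.24,0.08,0,0,0,0,1],[0.24,0.08,0,0,0,0,1],[0.24,0.08,0,0,0,0,1],[0.24,0.08,0,0,0,0,1],[0.24,0.08,0,0,0,0,1]]' >/dev/null
python3 - <<'E'
from h import *
go((*push("far",-.234,6,1.14),200,1.335))
E
```

```text
now [565.7  58.6 250.3] [-3.141  0.     1.33 ] t 1.6 F [ 0.2 -1.1 -0.2] open 0.0
[594.98 157.92 200.     1.34] -> [0.1034, 0.0047, 0.0503, -0.0003, 0.0002, -0.0049]
```

```bash
python3 -m crank '[[0.05,0.005,0.0,0,0,-0.005,1],[0.103,0.005,0.0,0,0,-0.005,1],[0.103,0.005,0.035,0,0,-0.005,1],[0.103,0.005,0.035,0,0,-0.005,1],[0.103,0.005,0.035,0,0,-0.005,1]]' >/dev/null
python3 - <<'E'
from h import *
from rig import cams
import cv2
f=cams.grab_frame("wrist"); pickle.dump(f,open("pics/w1.pkl","wb")); cv2.imwrite("pics/w1.png",f["image"][:,:,::-1])
print(f["position"],f["orientation"])
s=lambda p,z:np.round(proj(f,[*f2w(p),z])[0]).tolist()
print("pins",s((0,-70),126),s((0,70),126),"farpost",s((85,0),108),"nearpost",s((-85,0),108))
for n,c,v in(("near",-85,.29),("far",85,np.pi-.234)): print(n,s((c+40*np.cos(v),40*np.sin(v)),130))
p=push("far",-.234,6,1.14); go((*p,134,1.335))
E
```

```text
[612.73253049 233.89970843 363.27023986] [ 2.81888425e+00  1.97807534e-03 -2.35991425e-01]
pins [306.0, 323.0] [200.0, 125.0] farpost [382.0, 170.0] nearpost [151.0, 273.0]
near [180.0, 249.0]
far [320.0, 190.0]
now [594.4 154.6 216.1] [-3.141e+00  1.000e-03  1.334e+00] t 2.15 F [ 0.7 -0.4 -0.3] open -0.0
[594.98 157.92 134.     1.34] -> [0.0034, -0.0002, 0.0821, -0.0005, 0.0006, -0.0008]
```

View pics/w1.png

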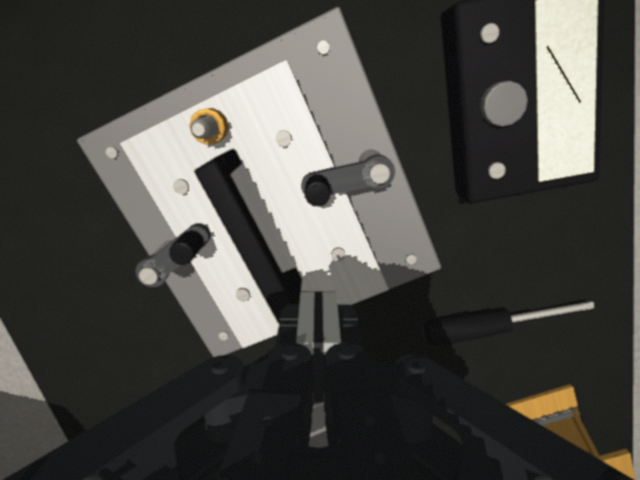

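The wrist view matches predictions within 3 px: pin tip at (201,128), far knob top at (317,190), near knob top at (182,248). Now I'll descend and push the far latch.

```bash
python3 -m crank '[[0.003,0,0.03,0,0,0,1],[0.003,0,0.06,0,0,0,1],[0.003,0,0.082,0,0,0,1],[0.003,0,0.082,0,0,0,1]]'
python3 - <<'E'
from h import *
go(*[(*push("far",v,0,1.14),134,1.335) for v in np.linspace(-.234,-1.5,9)])
E
```

```text
clock: 2.55
eef_pos: [594.0, 156.7, 132.3]
tcp_rot: [-3.139, 0.002, 1.333]
contact_force: [-0.8, -0.1, 1.3]
opening: 0.001
grasp_force: 0.0
now [594.  156.7 132.3] [-3.139e+00  2.000e-03  1.333e+00] t 2.55 F [-0.8 -0.1  1.3] open 0.0
[596.38 163.76 134.     1.34] -> [0.0074, 0.0006, -0.0017, -0.003, 0.0017, -0.0019]
[597.13 170.03 134.     1.34] -> [0.0137, -0.0001, -0.0017, -0.003, 0.0017, -0.0019]
[598.85 176.12 134.     1.34] -> [0.02, 0.0001, -0.0018, -0.003, 0.0017, -0.0019]
[601.51 181.85 134.     1.34] -> [0.0262, 0.0013, -0.0018, -0.003, 0.0017, -0.0019]
[605.05 187.1  134.     1.34] -> [0.0322, 0.0035, -0.0018, -0.003, 0.0017, -0.0019]
[609.36 191.72 134.     1.34] -> [0.0377, 0.0066, -0.0018, -0.003, 0.0017, -0.0019]
[614.35 195.6  134.     1.34] -> [0.0426, 0.0106, -0.0018, -0.003, 0.0017, -0.0019]
[619.89 198.65 134.     1.34] -> [0.0469, 0.0152, -0.0018, -0.003, 0.0017, -0.0019]
[625.84 200.79 134.     1.34] -> [0.0504, 0.0205, -0.0019, -0.003, 0.0017, -0.0019]
```

```bash
python3 -m crank '[[0.007,0,-0.001,0,0,0,1],[0.014,0,-0.001,0,0,0,1],[0.02,0,-0.001,0,0,0,1],[0.026,0.001,-0.001,0,0,0,1],[0.032,0.0035,-0.001,0,0,0,1]]'
python3 - <<'E'
from h import *
go(*[(*push("far",v,0,1.14),134,1.335) for v in np.linspace(-.234,-1.5,9)[5:]])
E
```

```text
clock: 3.05
eef_pos: [606.6, 189.4, 135.2]
tcp_rot: [3.141, -0.0, 1.335]
contact_force: [0.9, -0.5, 0.1]
opening: 0.001
grasp_force: 0.0
now [606.6 189.4 135.2] [ 3.141 -0.     1.335] t 3.05 F [ 0.9 -0.5  0.1] open 0.0
[609.36 191.72 134.     1.34] -> [0.0029, 0.0022, 0.0012, 0.0007, -0.0004, 0.0003]
[614.35 195.6  134.     1.34] -> [0.0078, 0.0061, 0.0012, 0.0007, -0.0004, 0.0003]
[619.89 198.65 134.     1.34] -> [0.0121, 0.0108, 0.0012, 0.0007, -0.0004, 0.0003]
[625.84 200.79 134.     1.34] -> [0.0156, 0.0161, 0.0012, 0.0007, -0.0004, 0.0003]
```

```bash
python3 -m crank '[[0.003,0.002,0.001,0,0,0,1],[0.008,0.006,0.001,0,0,0,1],[0.012,0.011,0.001,0,0,0,1],[0.0155,0.016,0.001,0,0,0,1],[0.0155,0.016,0.001,0,0,0,1]]'
python3 -m crank '[[-0.005,0,-0.03,0,0,0,1],[-0.005,0,-0.06,0,0,0,1],[-0.005,0,-0.075,0,0,0.14,1],[-0.005,0,-0.075,0,0,0.28,1],[-0.005,0,-0.075,0,0,0.42,1]]'
python3 - <<'E'
from h import *
from rig import cams
f=cams.grab_frame("wrist"); pickle.dump(f,open("pics/w2.pkl","wb"));import cv2; cv2.imwrite("pics/w2.png",f["image"][:,:,::-1])
go((*push("near",.29,6,2.0),210,2.195))
E
```

```text
clock: 3.55
eef_pos: [626.3, 200.2, 133.5]
tcp_rot: [3.141, -0.0, 1.335]
contact_force: [0.1, 0.3, 0.0]
opening: -0.003
grasp_force: 0.0
clock: 4.05
eef_pos: [624.5, 194.9, 209.5]
tcp_rot: [3.141, -0.001, 0.909]
contact_force: [1.1, 0.4, 0.2]
opening: 0.001
grasp_force: 0.0
now [624.2 194.9 209. ] [ 3.141 -0.     0.9  ] t 4.1 F [ 0.3 -1.  -0.2] open -0.0
[524.01 146.09 210.     2.19] -> [-0.1005, -0.0482, -0.0011, 0.0004, -0.0002, -1.2947]
```

View pics/w2.png

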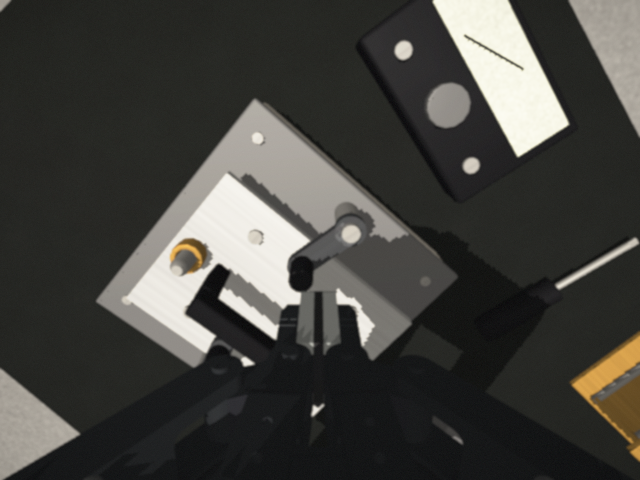

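Run:
```python
from h import *
f=pickle.load(open("pics/w2.pkl","rb"))
k=ray(f,[(300,265)],130)[0]; p=ray(f,[(351,233)],108)[0]; print(k,p,f2w((85,0)))
d=(k-p)[:2]; a=np.arctan2(d[1],d[0])-FY-np.pi; print((a+np.pi)%(2*np.pi)-np.pi,np.linalg.norm(d))
for v in (0,-.234,-.5,-1.2,-1.5): print(v,proj(f,[*f2w((85-40*np.cos(v),-40*np.sin(v))),130]))
```

```text
[605.508853   188.46677725 130.        ] [638.85126374 178.88817692 108.        ] [640.78905191 180.67015547]
-0.47474640099831333 34.69100659765172
0 [[310.78828621 287.02913196]]
-0.234 [[300.40130334 276.79808152]]
-0.5 [[291.90580156 262.61975236]]
-1.2 [[290.61886788 219.03486928]]
-1.5 [[300.09109452 201.44603603]]
```

The far knob is at (300,265) and its post at (351,233), so the latch is only at about -0.47. The narrow fingertips slipped past the knob. I'll switch to caging the knob between the half-open fingers and turning the tool with the latch.

```bash
cat >> h.py <<'E'
def cage(side,v,z,extra=0):
    a=v if side=="near" else np.pi+v
    k=np.array([-85 if side=="near" else 85,0])+40*np.array([np.cos(a),np.sin(a)])
    y=v+FY+(np.pi if side=="far" else 0)
    return (*f2w(k),z,y)
E
python3 - <<'E'
from h import *
f=pickle.load(open("pics/w2.pkl","rb"))
T=R.from_euler("xyz",[3.141,0,.9])
for d in ((0,0,19),(11,0,19),(0,7,19),(0,14,19)): print(d,proj(f,T.apply(d)+[624.2,194.9,209]))
go(cage("far",-.45,200))
E
```

```text
(0, 0, 19) [[317.93734744 283.62282598]]
(11, 0, 19) [[318.14855607 261.10557745]]
(0, 7, 19) [[333.41747076 283.74165718]]
(0, 14, 19) [[348.89413716 283.86046184]]
now [624.2 194.9 209. ] [ 3.141 -0.     0.9  ] t 4.1 F [ 0.3 -1.  -0.2] open -0.0
[602.08 190.76 200.     2.89] -> [-0.017, -0.0148, 0.009, 0.0005, -0.0, -1.9863]
```

```bash
python3 - <<'E'
from h import *
f=pickle.load(open("pics/w2.pkl","rb"))
T=R.from_euler("xyz",[3.141,0,.9])
for z in (19,10,5,0,-5): print(z,[proj(f,T.apply((x,y,z))+[624.2,194.9,209])[0].round().tolist() for x,y in((11,0),(0,0),(11,7),(-11,0))])
E
python3 -m crank '[[-0.017,-0.015,0,0,0,-0.15,0.65],[-0.017,-0.015,0,0,0,-0.3,0.65],[-0.017,-0.015,0,0,0,-0.45,0.65],[-0.017,-0.015,0,0,0,-0.6,0.65],[-0.017,-0.015,0,0,0,-0.75,0.65]]'
python3 - <<'E'
from h import *
go(cage("far",-.45,200))
E
```

```text
19 [[318.0, 261.0], [318.0, 284.0], [334.0, 261.0], [318.0, 305.0]]
10 [[318.0, 269.0], [318.0, 293.0], [335.0, 269.0], [318.0, 315.0]]
5 [[318.0, 274.0], [318.0, 298.0], [335.0, 274.0], [318.0, 321.0]]
0 [[318.0, 279.0], [318.0, 304.0], [336.0, 280.0], [318.0, 328.0]]
-5 [[318.0, 285.0], [318.0, 310.0], [336.0, 285.0], [318.0, 334.0]]
clock: 4.6
eef_pos: [601.8, 190.5, 208.5]
tcp_rot: [-3.141, 0.0, 1.674]
contact_force: [-0.1, -1.1, -0.6]
opening: 0.348
grasp_force: 0.0
now [601.8 190.5 208.5] [-3.141  0.     1.674] t 4.6 F [-0.1 -1.1 -0.6] open 0.35
[602.08 190.76 200.     2.89] -> [0.0002, 0.0003, 0.0085, -0.0004, -0.0001, -1.2127]
```

```bash
python3 -m crank '[[0,0,0,0,0,-0.15,0.65],[0,0,0,0,0,-0.3,0.65],[0,0,0,0,0,-0.45,0.65],[0,0,0,0,0,-0.6,0.65],[0,0,0,0,0,-0.75,0.65]]' >/dev/null
python3 -m crank '[[0,0,0,0,0,-0.15,0.65],[0,0,0,0,0,-0.3,0.65],[0,0,0,0,0,-0.45,0.65],[0,0,0.025,0,0,-0.46,0.65],[0,0,0.045,0,0,-0.46,0.65]]'
python3 - <<'E'
from h import *
from rig import cams
f=cams.grab_frame("wrist"); pickle.dump(f,open("pics/w3.pkl","wb"));import cv2
g=cams.grab_frame("scene"); g2=cv2.resize(g["image"][195:320,235:375],(504,450),interpolation=cv2.INTER_CUBIC)
w=cv2.resize(f["image"][180:420,180:460],(525,450)) ; cv2.imwrite("pics/w3.png",np.hstack([w[:,:296+100],g2[:,:404]])[:,:,::-1])
go(cage("far",-.45,120))
E
```

```text
clock: 5.6
eef_pos: [602.0, 190.6, 163.1]
tcp_rot: [3.141, 0.0, 2.878]
contact_force: [0.3, -0.1, -0.4]
opening: 0.351
grasp_force: 0.0
now [600.  190.  160.8] [-3.139 -0.004  2.877] t 5.7 F [-0.3 -0.1 -0.4] open 0.35
[602.08 190.76 120.     2.89] -> [-0.002, 0.0014, 0.0408, -0.0028, -0.0043, -0.0095]
```

View pics/w3.png

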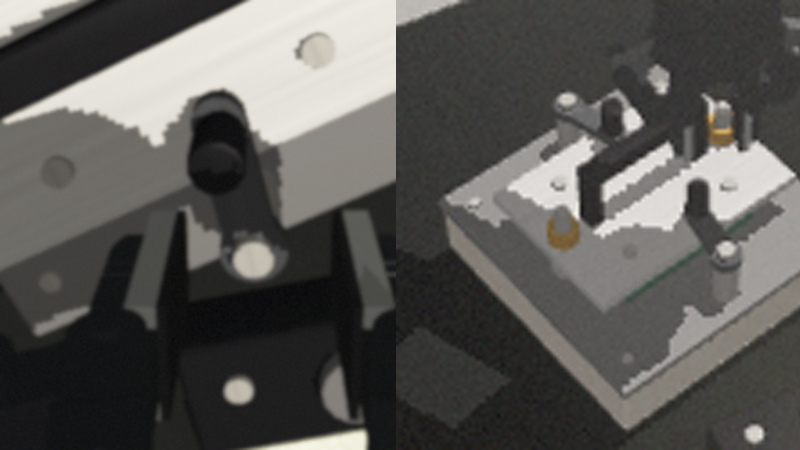

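Run:
```python
from h import *
f=pickle.load(open("pics/scene0.pkl","rb")); w=pickle.load(open("pics/w3.pkl","rb"))
for z in (142,160,180): print(z,ray(f,[(325,237.5)],z))
print(proj(f,[[602,190.6,z] for z in (142,160,180)]))
print("knob", ray(f,[(319,246)],130))
k=np.array([(217,162),(253,260)])/1.875+180
print("w3 knob",ray(w,k[:1],130),"post",ray(w,k[1:],110))
k=np.array([(170,210),(360,210)])/1.875+180   # tip edges
T=R.from_euler("xyz",[3.141,0,2.877])
print("tips",k, [(z,proj(w,T.apply((x,y,z))+[601,190.3,162]).round()) for z in (19,10,0) for x,y in((11,15),(11,-15))])
```

```text
142 [[591.94136851 203.17723817 142.        ]]
160 [[604.60013565 195.50912793 160.        ]]
180 [[618.66543248 186.98900544 180.        ]]
[[322.5045862  242.38488164]
 [322.61738163 237.53756085]
 [322.74581625 232.01815509]]
knob [[599.21380024 182.81309744 130.        ]]
w3 knob [[596.66025434 180.83462758 130.        ]] post [[638.11963571 179.00861618 110.        ]]
tips [[270.66666667 292.        ]
 [372.         292.        ]] [(19, array([[351., 259.]])), (19, array([[283., 259.]])), (10, array([[352., 267.]])), (10, array([[282., 267.]])), (0, array([[354., 277.]])), (0, array([[280., 277.]]))]
```

The scene crop shows the far latch still at its start, about -0.23. The fingertips are at about z=158 with the TCP at 162, so the earlier push passed over the knob. I'll realign at v=-0.23 and go deeper.

Run:
```python
from h import *
go(cage("far",-.23,163),cage("far",-.23,118))
```

```text
now [600.  190.  160.8] [-3.139 -0.004  2.877] t 5.7 F [-0.3 -0.1 -0.4] open 0.35
[600.81 182.07 163.     3.11] -> [-0.0028, -0.0074, -0.0022, -0.0023, -0.0046, -0.2295]
[600.81 182.07 118.     3.11] -> [-0.003, -0.0073, 0.0428, -0.0023, -0.0046, -0.2295]
```

```bash
python3 -m crank '[[-0.001,-0.008,-0.005,0,0,-0.12,0.65],[-0.001,-0.008,-0.005,0,0,-0.23,0.65],[-0.001,-0.008,0.01,0,0,-0.23,0.65],[-0.001,-0.008,0.02,0,0,-0.23,0.65],[-0.001,-0.008,0.02,0,0,-0.23,0.65]]' 
python3 -m crank '[[0,0,0.008,0,0,0,0.65],[0,0,0.016,0,0,0,0.65],[0,0,0.024,0,0,0,0.65],[0,0,0.024,0,0,0,0.65]]'
python3 - <<'E'
from h import *
from rig import cams
f=cams.grab_frame("wrist"); pickle.dump(f,open("pics/w4.pkl","wb"));import cv2
cv2.imwrite("pics/w4.png",f["image"][:,:,::-1])
go(*[cage("far",v,118) for v in np.linspace(-.23,-1.55,11)])
E
```

```text
clock: 6.2
eef_pos: [599.5, 182.4, 141.4]
tcp_rot: [-3.14, -0.003, 3.103]
contact_force: [-0.1, 1.2, -0.4]
opening: 0.352
grasp_force: 0.0
clock: 6.6
eef_pos: [600.0, 182.5, 118.1]
tcp_rot: [-3.141, -0.002, 3.105]
contact_force: [0.2, -0.8, -0.7]
opening: 0.347
grasp_force: 0.0
now [600.3 182.7 118.8] [-3.141e+00 -1.000e-03  3.105e+00] t 6.65 F [0.3 0.5 0.7] open 0.35
[600.81 182.07 118.     3.11] -> [-0.0005, -0.0006, 0.0008, -0.0004, -0.0014, -0.002]
[601.35 187.32 118.     2.97] -> [-0.0008, 0.0047, 0.0008, -0.0005, -0.0013, 0.13]
[602.56 192.45 118.     2.84] -> [-0.0019, 0.0099, 0.0007, -0.0006, -0.0013, 0.262]
[604.45 197.38 118.     2.71] -> [-0.0036, 0.0149, 0.0007, -0.0007, -0.0013, 0.394]
[606.96 202.02 118.     2.58] -> [-0.0059, 0.0196, 0.0007, -0.0008, -0.0012, 0.526]
[610.07 206.29 118.     2.45] -> [-0.0089, 0.024, 0.0007, -0.0009, -0.0012, 0.658]
[613.71 210.11 118.     2.31] -> [-0.0124, 0.0279, 0.0007, -0.0009, -0.0011, 0.79]
[617.82 213.41 118.     2.18] -> [-0.0163, 0.0314, 0.0007, -0.001, -0.0011, 0.922]
[622.33 216.15 118.     2.05] -> [-0.0207, 0.0343, 0.0007, -0.0011, -0.001, 1.054]
[627.16 218.28 118.     1.92] -> [-0.0255, 0.0366, 0.0007, -0.0012, -0.001, 1.186]
[632.22 219.74 118.     1.79] -> [-0.0305, 0.0382, 0.0007, -0.0013, -0.0009, 1.318]
```

View pics/w4.png

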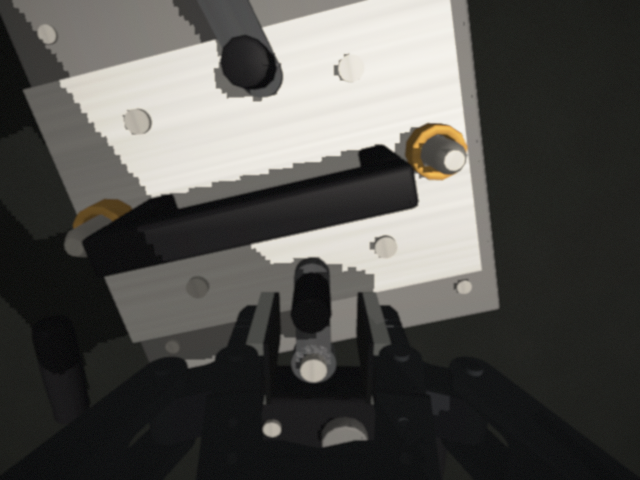

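Knob (312,315) now lies between the fingertips at (262,295) and (370,295). I'll sweep the far latch with a tighter cage.

```bash
python3 -m crank '[[0,0,0,0,0,0,0.75],[-0.001,0.005,0,0,0,0.13,0.75],[-0.002,0.01,0,0,0,0.26,0.75],[-0.0035,0.015,0,0,0,0.395,0.75],[-0.006,0.0195,0,0,0,0.525,0.75]]'
python3 - <<'E'
from h import *
go(*[cage("far",v,118) for v in np.linspace(-.23,-1.55,11)[5:]])
E
```

```text
clock: 7.15
eef_pos: [607.6, 201.9, 120.0]
tcp_rot: [-3.141, 0.0, 2.574]
contact_force: [0.0, -1.9, -0.0]
opening: 0.251
grasp_force: 0.8
now [607.6 201.9 120. ] [-3.141  0.     2.574] t 7.15 F [ 0.  -1.9 -0. ] open 0.25
[610.07 206.29 118.     2.45] -> [0.0003, 0.005, 0.002, -0.0002, 0.0005, 0.1278]
[613.71 210.11 118.     2.31] -> [-0.0007, 0.0102, 0.002, -0.0002, 0.0005, 0.2598]
[617.82 213.41 118.     2.18] -> [-0.0024, 0.0152, 0.002, -0.0002, 0.0005, 0.3918]
[622.33 216.15 118.     2.05] -> [-0.0047, 0.0199, 0.002, -0.0001, 0.0005, 0.5238]
[627.16 218.28 118.     1.92] -> [-0.0077, 0.0243, 0.002, -0.0001, 0.0005, 0.6558]
[632.22 219.74 118.     1.79] -> [-0.0112, 0.0283, 0.002, -0.0, 0.0006, 0.7878]
```

Contact at about 1.9 N, so the latch is moving.

```bash
python3 -m crank '[[0,0.005,0.001,0,0,0.13,0.75],[-0.0005,0.01,0.001,0,0,0.26,0.75],[-0.0025,0.015,0.001,0,0,0.39,0.75],[-0.005,0.02,0.001,0,0,0.525,0.75],[-0.008,0.0245,0.001,0,0,0.655,0.75]]'
python3 - <<'E'
from h import *
go(*[cage("far",v,118) for v in (-1.55,-1.6)])
E
```

```text
clock: 7.65
eef_pos: [627.4, 218.4, 118.9]
tcp_rot: [-3.141, 0.0, 1.919]
contact_force: [-0.3, -1.0, 0.3]
opening: 0.254
grasp_force: 0.8
now [627.4 218.4 118.9] [-3.141  0.     1.919] t 7.65 F [-0.3 -1.   0.3] open 0.25
[632.22 219.74 118.     1.79] -> [-0.0003, 0.005, 0.0009, -0.0003, 0.0004, 0.1327]
[634.19 220.12 118.     1.74] -> [-0.0007, 0.007, 0.0009, -0.0003, 0.0004, 0.1827]
```

```bash
python3 -m crank '[[-0.0005,0.006,0,0,0,0.15,0.75],[-0.0005,0.007,0,0,0,0.18,0.75],[-0.0005,0.007,0,0,0,0.18,0.65],[-0.0005,0.006,-0.03,0,0,0.18,0.65],[-0.0005,0.006,-0.06,0,0,0.18,0.65]]'
python3 - <<'E'
from h import *
go(cage("near",.29,165))
E
```

```text
clock: 8.15
eef_pos: [632.4, 219.9, 178.6]
tcp_rot: [-3.14, 0.0, 1.746]
contact_force: [-0.2, 0.3, 0.5]
opening: 0.349
grasp_force: 0.0
now [632.4 219.9 178.6] [-3.14   0.     1.746] t 8.15 F [-0.2  0.3  0.5] open 0.35
[5.0940e+02 1.6638e+02 1.6500e+02 4.8000e-01] -> [-0.0312, -0.1305, 0.0139, -0.0015, 0.0014, 1.2613]
```

```bash
python3 -m crank '[[-0.01,-0.045,-0.005,0,0,0.15,0.65],[-0.02,-0.09,-0.005,0,0,0.3,0.65],[-0.031,-0.13,-0.005,0,0,0.45,0.65],[-0.031,-0.13,-0.005,0,0,0.6,0.65],[-0.031,-0.13,-0.005,0,0,0.75,0.65]]' >/dev/null
python3 -m crank '[[0,0,0,0,0,0.15,0.65],[0,0,0,0,0,0.3,0.65],[0,0,0,0,0,0.45,0.65],[0,0,0,0,0,0.51,0.65],[0,0,0,0,0,0.51,0.65]]' >/dev/null
python3 - <<'E'
from h import *
from rig import cams
f=cams.grab_frame("wrist"); pickle.dump(f,open("pics/w5.pkl","wb"));import cv2
g=cams.grab_frame("scene")
cv2.imwrite("pics/w5.png",np.hstack([cv2.resize(f["image"][120:440,150:470],(400,400)),cv2.resize(g["image"][195:320,250:375],(400,400))])[:,:,::-1])
go(cage("near",.29,150),cage("near",.29,118))
E
```

```text
now [510.6 167.1 183.9] [ 3.142e+00 -1.000e-03  4.880e-01] t 9.25 F [ 0.4  0.5 -1.4] open 0.35
[5.0940e+02 1.6638e+02 1.5000e+02 4.8000e-01] -> [-0.0014, 0.0001, 0.0339, 0.0001, -0.0006, 0.0026]
[5.0940e+02 1.6638e+02 1.1800e+02 4.8000e-01] -> [-0.0014, 0.0001, 0.0659, 0.0001, -0.0006, 0.0026]
```

View pics/w5.png

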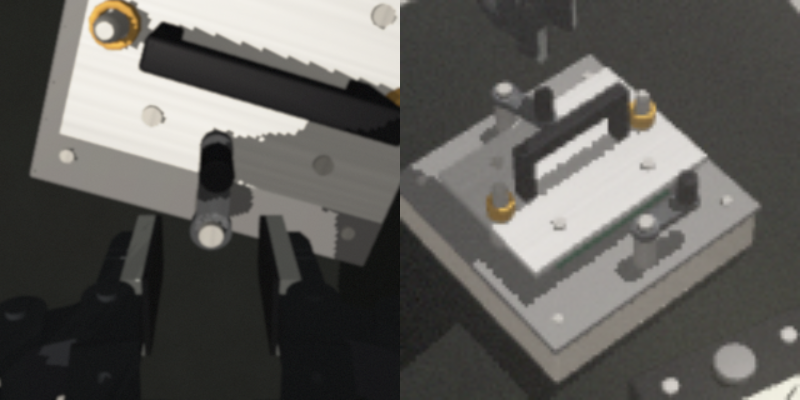

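The far latch is swung clear: its knob at (687,185) is off the plate, along the plate's edge. The near knob is centred between the fingers at (215,175). I'll descend and sweep the near latch.

```bash
python3 -m crank '[[-0.001,0,0.025,0,0,0,0.65],[-0.001,0,0.045,0,0,0,0.65],[-0.001,0,0.057,0,0,0,0.65],[-0.001,0,0.066,0,0,0,0.65],[-0.001,0,0.066,0,0,0,0.75]]'
python3 - <<'E'
from h import *
go(*[cage("near",v,118) for v in np.linspace(.29,1.6,11)])
E
```

```text
clock: 9.75
eef_pos: [509.1, 166.4, 116.7]
tcp_rot: [-3.141, 0.002, 0.486]
contact_force: [1.0, -0.5, -0.5]
opening: 0.252
grasp_force: 0.5
now [509.1 166.4 116.7] [-3.141e+00  2.000e-03  4.860e-01] t 9.75 F [ 1.  -0.5 -0.5] open 0.25
[5.0940e+02 1.6638e+02 1.1800e+02 4.8000e-01] -> [0.0002, 0.0002, -0.0013, -0.0002, 0.0016, 0.0005]
[506.66 170.84 118.     0.62] -> [-0.0001, -0.005, -0.0013, -0.0003, 0.0016, -0.1305]
[503.36 174.91 118.     0.75] -> [-0.0011, -0.0102, -0.0013, -0.0004, 0.0015, -0.2615]
[499.56 178.51 118.     0.88] -> [-0.0028, -0.0151, -0.0013, -0.0005, 0.0015, -0.3925]
[495.32 181.58 118.     1.01] -> [-0.0051, -0.0198, -0.0013, -0.0006, 0.0015, -0.5235]
[490.71 184.08 118.     1.14] -> [-0.008, -0.0242, -0.0012, -0.0007, 0.0014, -0.6545]
[485.82 185.95 118.     1.27] -> [-0.0115, -0.0281, -0.0012, -0.0008, 0.0014, -0.7855]
[480.73 187.16 118.     1.4 ] -> [-0.0154, -0.0316, -0.0012, -0.0009, 0.0014, -0.9165]
[475.52 187.7  118.     1.53] -> [-0.0198, -0.0345, -0.0012, -0.001, 0.0013, -1.0475]
[470.29 187.56 118.     1.66] -> [-0.0245, -0.0368, -0.0012, -0.0011, 0.0012, -1.1785]
[465.12 186.73 118.     1.8 ] -> [-0.0295, -0.0385, -0.0012, -0.0012, 0.0012, -1.3095]
```

```bash
python3 -m crank '[[0,-0.005,0,0,0,-0.13,0.75],[-0.001,-0.01,0,0,0,-0.26,0.75],[-0.003,-0.015,0,0,0,-0.39,0.75],[-0.005,-0.02,0,0,0,-0.525,0.75],[-0.008,-0.024,0,0,0,-0.655,0.75]]'
python3 - <<'E'
from h import *
go(*[cage("near",v,118) for v in np.linspace(.29,1.6,11)[6:]])
E
```

```text
clock: 10.25
eef_pos: [492.3, 184.5, 118.6]
tcp_rot: [3.14, -0.001, 1.146]
contact_force: [1.3, -0.8, -1.1]
opening: 0.254
grasp_force: 1.0
now [492.3 184.5 118.6] [ 3.140e+00 -1.000e-03  1.146e+00] t 10.25 F [ 1.3 -0.8 -1.1] open 0.25
[485.82 185.95 118.     1.27] -> [-0.0013, -0.0065, 0.0006, 0.0019, -0.0013, -0.1251]
[480.73 187.16 118.     1.4 ] -> [-0.0023, -0.0117, 0.0006, 0.002, -0.0012, -0.2561]
[475.52 187.7  118.     1.53] -> [-0.004, -0.0166, 0.0006, 0.0021, -0.001, -0.3871]
[470.29 187.56 118.     1.66] -> [-0.0063, -0.0213, 0.0006, 0.0022, -0.0009, -0.5181]
[465.12 186.73 118.     1.8 ] -> [-0.0092, -0.0257, 0.0006, 0.0023, -0.0007, -0.6491]
```

```bash
python3 -m crank '[[-0.001,-0.006,0,0,0,-0.125,0.75],[-0.002,-0.011,0,0,0,-0.255,0.75],[-0.004,-0.0165,0,0,0,-0.385,0.75],[-0.006,-0.021,0,0,0,-0.52,0.75],[-0.009,-0.0255,0,0,0,-0.64,0.75]]' 
python3 -m crank '[[0,0,0,0,0,0,0.75],[0,0,0,0,0,0,0.6],[0,0,-0.03,0,0,0,0.3],[0,0,-0.06,0,0,0,0],[0,0,-0.08,0,0,0,0]]'
python3 - <<'E'
from h import *
from rig import cams
f=cams.grab_frame("wrist"); pickle.dump(f,open("pics/w6.pkl","wb"));import cv2
g=cams.grab_frame("scene")
cv2.imwrite("pics/w6.png",np.hstack([cv2.resize(f["image"],(533,400)),cv2.resize(g["image"][195:320,250:333],(266,400))])[:,:,::-1])
s=lambda p,z:np.round(proj(f,[*f2w(p),z])[0]/1.2).tolist()
print("handle top",s((0,-52),149),s((0,52),149),"pins",s((0,-70),126),s((0,70),126))
go((*FX,195,FY+np.pi/2),(*FX,141,FY+np.pi/2))
E
```

```text
clock: 10.75
eef_pos: [466.0, 187.5, 118.9]
tcp_rot: [3.138, -0.001, 1.786]
contact_force: [1.6, 2.5, -0.9]
opening: 0.252
grasp_force: 1.2
clock: 11.25
eef_pos: [465.1, 186.7, 199.6]
tcp_rot: [3.14, -0.0, 1.776]
contact_force: [0.7, 0.3, 0.4]
opening: 0.887
grasp_force: 0.0
handle top [384.0, 335.0] [405.0, 198.0] pins [372.0, 333.0] [395.0, 161.0]
now [466.3 187.2 200.5] [ 3.137e+00 -1.000e-03  1.777e+00] t 11.35 F [-0.2 -0.6 -0.3] open 1.0
[557.4  164.2  195.     1.77] -> [-0.0411, 0.0845, 0.0059, 0.0049, -0.0008, 0.0111]
[557.4  164.2  141.     1.77] -> [-0.0412, 0.0842, 0.0599, 0.0049, -0.0008, 0.0111]
```

View pics/w6.png

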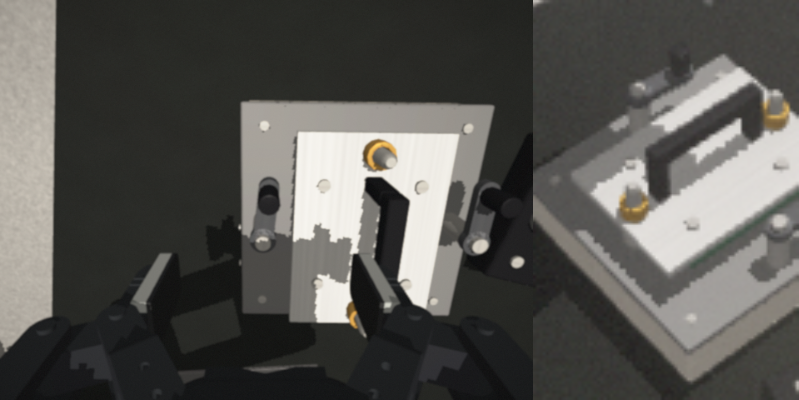

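Both latches are swung clear: near knob at (268,190) with post (262,240), far knob at (513,200) with post (478,245). The handle end is at (402,196), against a prediction of (405,198). Next is the handle.

```bash
python3 -m crank '[[-0.02,0.042,0,0,0,0.005,0],[-0.041,0.085,0,0,0,0.01,0],[-0.041,0.085,0,0,0,0.01,0],[-0.041,0.085,0.005,0,0,0.01,0],[-0.041,0.085,0.005,0,0,0.01,0]]'
python3 - <<'E'
from h import *
go((*FX,195,FY+np.pi/2),(*FX,134,FY+np.pi/2))
E
```

```text
clock: 11.85
eef_pos: [554.4, 163.8, 190.8]
tcp_rot: [-3.138, 0.0, 1.769]
contact_force: [-0.9, 0.2, -1.3]
opening: 0.998
grasp_force: 0.0
now [554.4 163.8 190.8] [-3.138  0.     1.769] t 11.85 F [-0.9  0.2 -1.3] open 1.0
[557.4  164.2  195.     1.77] -> [-0.0002, 0.003, -0.0042, -0.0034, 0.0002, 0.0029]
[557.4  164.2  134.     1.77] -> [-0.0002, 0.0033, 0.0568, -0.0034, 0.0002, 0.0029]
```

```bash
python3 -m crank '[[0,0.001,0.01,0,0,0,0],[0,0.001,0.02,0,0,0,0],[0,0.001,0.02,0,0,0,0],[0,0.001,0.02,0,0,0,0],[0,0.001,0.02,0,0,0,0]]'
python3 - <<'E'
from h import *
go((*FX,134,FY+np.pi/2))
E
```

```text
clock: 12.35
eef_pos: [557.1, 164.5, 172.8]
tcp_rot: [3.141, -0.0, 1.77]
contact_force: [0.2, 0.2, -0.7]
opening: 1.001
grasp_force: 0.0
now [557.1 164.5 172.8] [ 3.141 -0.     1.77 ] t 12.35 F [ 0.2  0.2 -0.7] open 1.0
[557.4  164.2  134.     1.77] -> [-0.0003, 0.0002, 0.0388, 0.0004, -0.0, 0.0041]
```

```bash
python3 -m crank '[[0,0,0.012,0,0,0,0],[0,0,0.024,0,0,0,0],[0,0,0.033,0,0,0,0],[0,0,0.039,0,0,0,0],[0,0,0.039,0,0,0,0]]'
python3 -m crank '[[0,0,0,0,0,0,0.6],[0,0,0,0,0,0,0.6],[0,0,0,0,0,0,0.9],[0,0,0,0,0,0,0.9],[0,0,0,0,0,0,0.9]]' 25
```

```text
clock: 12.85
eef_pos: [556.3, 164.1, 132.2]
tcp_rot: [-3.139, 0.0, 1.77]
contact_force: [-0.4, 0.4, 0.5]
opening: 1.001
grasp_force: 0.0
clock: 13.35
eef_pos: [556.8, 164.3, 133.8]
tcp_rot: [-3.141, -0.0, 1.77]
contact_force: [-5.1, -0.8, -3.0]
opening: 0.15
grasp_force: 30.9
```

```bash
python3 -m crank '[[0,-0.0005,0,0,0,0,0.95],[0,-0.001,0,0,0,0,0.95],[0,-0.001,0,0,0,0,0.95],[0,-0.001,0,0,0,0,0.95]]' 60
```

```text
clock: 13.75
eef_pos: [556.2, 164.1, 133.6]
tcp_rot: [3.141, 0.0, 1.77]
contact_force: [-0.9, -0.4, -0.7]
opening: 0.143
grasp_force: 61.1
```

Side load is gone. I'll lift slowly, in short rows.

```bash
python3 -m crank '[[0,0,-0.002,0,0,0,0.95],[0,0,-0.004,0,0,0,0.95],[0,0,-0.007,0,0,0,0.95],[0,0,-0.01,0,0,0,0.95],[0,0,-0.01,0,0,0,0.95]]'
python3 -m crank '[[0,0,-0.004,0,0,0,0.95],[0,0,-0.008,0,0,0,0.95],[0,0,-0.012,0,0,0,0.95],[0,0,-0.016,0,0,0,0.95],[0,0,-0.02,0,0,0,0.95]]'
```

```text
clock: 14.25
eef_pos: [556.3, 164.2, 144.1]
tcp_rot: [3.141, -0.0, 1.77]
contact_force: [-0.0, -0.3, -5.7]
opening: 0.137
grasp_force: 60.5
clock: 14.75
eef_pos: [556.1, 164.1, 164.0]
tcp_rot: [3.141, -0.0, 1.77]
contact_force: [0.2, -0.2, -5.5]
opening: 0.144
grasp_force: 60.5
```

```bash
python3 -m crank '[[0,0,-0.006,0,0,0,0.95],[0,0,-0.012,0,0,0,0.95],[0,0,-0.018,0,0,0,0.95],[0,0,-0.026,0,0,0,0.95],[0,0,-0.035,0,0,0,0.95]]'
python3 -m crank '[[0,0,-0.01,0,0,0,0.95],[0,0,-0.02,0,0,0,0.95],[0,0,-0.03,0,0,0,0.95],[0,0,-0.03,0,0,0,0.95],[0,0,-0.03,0,0,0,0.95]]'
python3 - <<'E'
from h import *
go((530.5,-193.6,230,.272+np.pi/2))
E
```

```text
clock: 15.25
eef_pos: [556.0, 164.1, 199.2]
tcp_rot: [-3.141, -0.0, 1.77]
contact_force: [0.7, 1.2, -5.8]
opening: 0.145
grasp_force: 60.5
clock: 15.75
eef_pos: [556.1, 164.1, 228.8]
tcp_rot: [3.141, -0.0, 1.77]
contact_force: [0.7, -0.0, -5.0]
opening: 0.143
grasp_force: 60.6
now [556.1 164.1 228.8] [ 3.141 -0.     1.77 ] t 15.75 F [ 0.7 -0.  -5. ] open 0.14
[ 530.5  -193.6   230.      1.84] -> [-0.3456, -0.0958, -0.0013, 0.0004, -0.0, -0.073]
```

```bash
python3 -m crank '[[-0.01,-0.003,0,0,0,0,0.95],[-0.03,-0.009,0,0,0,-0.01,0.95],[-0.06,-0.017,0,0,0,-0.02,0.95],[-0.09,-0.025,0,0,0,-0.03,0.95],[-0.12,-0.034,0,0,0,-0.04,0.95]]' >/dev/null
python3 -m crank '[[-0.03,-0.0075,0,0,0,-0.01,0.95],[-0.06,-0.015,0,0,0,-0.02,0.95],[-0.09,-0.022,0,0,0,-0.03,0.95],[-0.12,-0.03,0,0,0,-0.03,0.95],[-0.15,-0.037,0,0,0,-0.03,0.95]]'
python3 - <<'E'
from h import *
go((530.5,-193.6,230,.272+np.pi/2))
E
```

```text
clock: 16.75
eef_pos: [545.0, -116.5, 228.0]
tcp_rot: [-3.14, -0.0, 1.84]
contact_force: [0.0, -0.5, -5.6]
opening: 0.14
grasp_force: 60.5
now [ 545.  -116.5  228. ] [-3.14 -0.    1.84] t 16.75 F [ 0.  -0.5 -5.6] open 0.14
[ 530.5  -193.6   230.      1.84] -> [-0.0704, -0.0345, -0.002, -0.0012, -0.0004, -0.0031]
```

```bash
python3 -m crank '[[-0.025,-0.012,0,0,0,0,0.95],[-0.045,-0.022,0,0,0,0,0.95],[-0.06,-0.03,0,0,0,0,0.95],[-0.07,-0.034,0,0,0,0,0.95],[-0.07,-0.034,0,0,0,0,0.95]]'
python3 - <<'E'
from h import *
from rig import cams
go((530.5,-193.6,230,.272+np.pi/2))
f=cams.grab_frame("scene"); g=cams.grab_frame("side");import cv2
cv2.imwrite("pics/s7.png",np.hstack([cv2.resize(f["image"][200:385,85:245],(400,462)),cv2.resize(g["image"][130:290,280:420],(400,462))])[:,:,::-1])
E
```

```text
clock: 17.25
eef_pos: [531.3, -192.5, 228.2]
tcp_rot: [-3.141, -0.0, 1.838]
contact_force: [0.4, 0.3, -5.3]
opening: 0.142
grasp_force: 60.5
now [ 531.3 -192.5  228.2] [-3.141 -0.     1.838] t 17.25 F [ 0.4  0.3 -5.3] open 0.14
[ 530.5  -193.6   230.      1.84] -> [-0.0008, -0.0011, -0.0018, -0.0007, -0.0001, -0.0045]
```

View pics/s7.png

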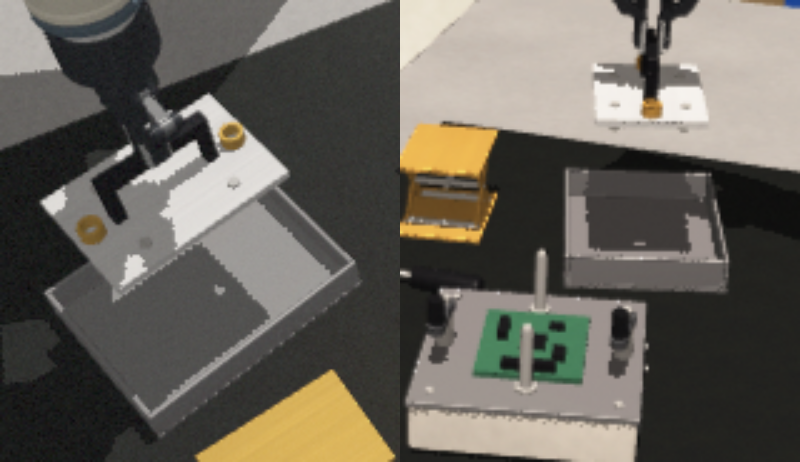

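The plate is level and centred over the tray (side view: plate x 592–708 over tray x 565–728). I'll lower it.

```bash
python3 -m crank '[[0,-0.001,0.015,0,0,0,0.95],[0,-0.001,0.04,0,0,0,0.95],[0,-0.001,0.07,0,0,0,0.95],[0,-0.001,0.095,0,0,0,0.95],[0,-0.001,0.115,0,0,0,0.95]]' 
python3 -m crank '[[0,0,0.01,0,0,0,0.95],[0,0,0.018,0,0,0,0.95],[0,0,0.024,0,0,0,0.95],[0,0,0.03,0,0,0,0.95],[0,0,0.03,0,0,0,0.95]]'
```

```text
clock: 17.85
eef_pos: [530.6, -190.2, 112.1]
tcp_rot: [-3.141, -0.001, 1.841]
contact_force: [-0.3, -0.2, -5.8]
opening: 0.143
grasp_force: 60.5
clock: 18.35
eef_pos: [530.8, -191.4, 83.4]
tcp_rot: [-3.141, -0.0, 1.84]
contact_force: [-0.4, -0.4, -5.6]
opening: 0.14
grasp_force: 60.5
```

```bash
python3 -m crank '[[0,0,0.003,0,0,0,0.95],[0,0,0.005,0,0,0,0.95],[0,0,0.007,0,0,0,0.95],[0,0,0.008,0,0,0,0.95],[0,0,0.008,0,0,0,0.95]]' 
python3 -m crank '[[0,0,0.001,0,0,0,0.95],[0,0,0.002,0,0,0,0.95],[0,0,0.0025,0,0,0,0.95],[0,0,0.003,0,0,0,0.95]]'
```

```text
clock: 18.85
eef_pos: [530.8, -191.5, 75.5]
tcp_rot: [-3.141, -0.0, 1.84]
contact_force: [0.1, 1.3, -4.9]
opening: 0.144
grasp_force: 60.5
clock: 19.25
eef_pos: [530.7, -191.6, 72.8]
tcp_rot: [-3.141, -0.0, 1.84]
contact_force: [-4.0, -0.1, 3.6]
opening: 0.139
grasp_force: 61.7
```

Touchdown: the vertical load reversed at z=72.8, where 73 was expected. I'll release and rise.

```bash
python3 -m crank '[[0,0,0,0,0,0,0.8],[0,0,0,0,0,0,0.6],[0,0,0,0,0,0,0.4],[0,0,0,0,0,0,0.2],[0,0,0,0,0,0,0.2]]' 
python3 -m crank '[[0,0,-0.02,0,0,0,0.2],[0,0,-0.05,0,0,0,0.2],[0,0,-0.09,0,0,0,0.2],[0,0,-0.14,0,0,0,0.2],[0,0,-0.19,0,0,0,0.2]]' 
python3 -m crank '[[0,0,0,0,0,0,0.2],[-0.04,0,0,0,0,0,0.2],[-0.08,0,0,0,0,0,0.2],[-0.12,0,0,0,0,0,0.2],[-0.15,0,0,0,0,0,0.2]]' 
python3 -m crank '[[0,0,0,0,0,0,0.2],[0,0,0,0,0,0,0.2]]'
python3 - <<'E'
from h import *
from rig import cams
f=cams.grab_frame("scene"); g=cams.grab_frame("side");import cv2
cv2.imwrite("pics/s8.png",np.hstack([cv2.resize(f["image"][190:390,95:375],(500,357)),cv2.resize(g["image"][160:300,270:410],(300,357))])[:,:,::-1])
E
```

```text
clock: 19.75
eef_pos: [531.0, -191.6, 72.7]
tcp_rot: [3.141, 0.0, 1.84]
contact_force: [0.3, 0.2, 0.1]
opening: 0.801
grasp_force: 0.0
clock: 20.25
eef_pos: [530.4, -191.3, 264.2]
tcp_rot: [-3.141, -0.0, 1.84]
contact_force: [0.6, -0.8, 0.3]
opening: 0.796
grasp_force: 0.0
clock: 20.75
eef_pos: [571.0, -338.2, 262.0]
tcp_rot: [-3.142, 0.0, 1.839]
contact_force: [0.7, 0.1, -0.6]
opening: 0.796
grasp_force: 0.0
clock: 20.95
eef_pos: [570.3, -336.2, 261.6]
tcp_rot: [-3.141, -0.001, 1.839]
contact_force: [0.0, -0.3, 0.9]
opening: 0.803
grasp_force: 0.0
```

View pics/s8.png

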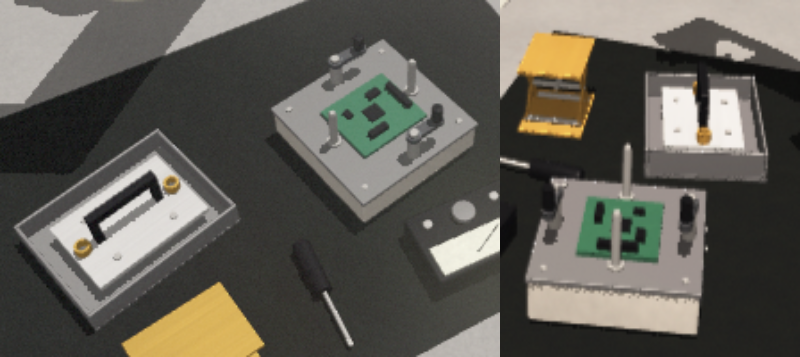

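The plate lies flat and centred in the tray, with bushings at (82,247) and (172,184). Both latches are swung clear, and the jack, meter and screwdriver are where they were. Handing in.

```bash
python3 -c "
from rig import sign_off
print(sign_off())"
```

```text
the job is handed in; nothing more can be done
None
```

I've handed the job in: the plate lies flat and released in the tray, both latches are swung clear, and the jack, meter and screwdriver look undisturbed in the last pictures; the sign-off returned no verdict.

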